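Gauge the tube blocks and sort out the tight one

ROBOT

A 6-joint arm with a two-finger parallel gripper is mounted at the origin on the work surface. World frame = base frame: x ahead of the robot, y to its left, z up, the work surface at z = 0. Lengths are in m, angles in degrees, forces in N, time in s.
With the tool pointing down it reaches from about 0.4 to 0.825 m from the base axis. Payload 7 kg.
Tool frame: the origin (TCP) lies at the very end of the fingers, on their centre line; the grasp point (between the pads) lies 19 mm behind it; x points along the fingers, z is the direction in which the jaws open and shut, and the axes are right-handed (so a half turn about x gives the same grasp; the last joint's range is limited). The gripper opens to 88 mm and grips with 3 to 60 N. Pads are 19 mm wide; open, the fingers measure 130 mm over their backs; the gripper's body (78 mm by 193 mm) begins 47 mm behind the grasp point.
Start: joints at [84.173, 20.546, 0.682, 0, -70.136, -16.507], TCP at [0.257, 0.624, 0.227] pointing down, gripper open.
Joint ranges: [-176.03, 176.03], [-82.01, 121.73], [-58.28, 71.71], [-173.87, 95.51], [-174.79, -0.11], [-173.66, 173.66]. Speed limits (degrees/s): [136.94, 136.94, 172.46, 180, 180, 180].

INTERFACE

Orientations are given as [roll, pitch, yaw] about the fixed x, y, z axes, in that order (R = Rz(yaw) Ry(pitch) Rx(roll)).
In Python, from plant import * gives the robot as it stands.
- The arm moves only by the tool arm_command, never from a script. Its argument "commands" is one flat list of numbers, 5 for each row, row after row: the shift along the tool's x, y, z in mm, then the turn about the tool's x in degrees, then the opening in per cent of the stroke, from 0 (shut) to 100 (fully open). A call has 1 to 5 rows; each row shifts and turns the pose as measured when the row begins, along the tool's axes as they then stand; what a row does not reach is not made up. A row lasts 1/8 s, in which the tool goes at most 62.5 mm and 10.7 degrees, less where a joint would pass 70% of its speed; a pose out of reach is approached as far as the arm can. A call is refused whole if a number of a shift passes 62.5 or a number of a turn 10.7, either way. A call with a gripper value outside its range is refused whole. The fingers move at their own pace and stop on an object; the grip force is fixed at half the most. Time passes only in rows, so rows that do not move let the fingers close. It gives the time, the measured TCP pose, the force and the opening at its end, in the units of the state.
- get_obs(): the state, without advancing time (a new reading comes with each control period).
- snapshot(name): name is "scene" or "top"; returns a dict with "frame" (420x560x3 uint8, blue, green, red), "fov_y" (degrees; the focal length in pixels is half the picture's height over the tangent of half this angle, whatever the lens; pixels are square), "cx", "cy" (the principal point, pixels), "world_to_cam" (4x4, takes a point from world to camera coordinates). Camera axes: x right, y up, looking along -z (the intrinsics and any distortion apply to the point x, -y, -z); pixel columns grow to the right and rows downward; lengths in m; the calibration is good to about 2 mm. A picture is of the moment at which its call begins. There is no depth.
- close_job(): hands the job in, once; it reports no verdict.
The state is a dict: "clock": time; "joint_pos": joint angles; "qvel": joint speeds; "tau": joint torques, N m; "tool_pos": TCP position; "orientation": TCP orientation; "force": force on the tool from outside, world axes, zero at the start; "moment": the same for the moment, N m; "opening": finger opening in m.
Only numpy, scipy, OpenCV 4.12 (cv2) and the standard library are available. Lean on these libraries where they do the work, as an engineer would, in place of code of your own. Each camera call takes 0.05 s, during which the arm holds its last target. There are 200 camera calls.

TASK

Two drilled aluminium tube blocks lie on the lab bench: take the teal-handled pin gauge from its black stand and try it in the hole of both, first pressing its nose lightly into the hole that is too narrow for it and then leaving it, let go, standing fully home in the hole that it fits. Then set the block that failed gently down in the red reject tray, flat on its floor and hole upward; the block that passed stays upright on the bench.

Things in the scene. Friction and masses are not known exactly. Their poses are not given: they have to be found in the camera images.
- gauge: Pin gauge, 0.12 kg, upright in a fixed black stand (70 x 70 x 45 mm) on the left or right. Origin: centre of the nose's lower end; z up its axis. Steel nose 8 mm wide growing to 18 mm at height 10 mm, pin 18 mm to 38 mm, collar 40 mm wide from 38 to 44 mm, teal round handle 24 mm wide from 44 to 104 mm: grip there. Collar rests on the stand, nose 7 mm above the bench; lift 40 mm or more to clear.
- block_wide: Loose bare aluminium block that the gauge fits, 50 x 50 mm, 45 mm high, 0.28 kg. Origin: centre of its underside, x and y square to its sides, z up. Vertical hole of 24 mm diameter, chamfered 3 mm, right through its middle. Gauge fully home: collar on the block's top, nose 7 mm above the block's underside.
- block_narrow: Loose bare aluminium block that the gauge does not fit; outside, mass and origin as the other block, but its hole is only 12 mm in diameter (chamfer 3 mm), so the gauge's nose goes in just 4 to 7 mm and stops. The two blocks may change places. A white block of that size without a hole is no part of the job.
- tray: Red open reject tray, fixed to the bench on the side away from the gauge's stand, 180 x 180 mm outside, 30 mm high, walls and floor 5 mm thick, empty. Origin: centre of its underside, x and y square to its sides, z up.
Things that resemble listed ones, but are neither listed nor needed, are in the scene too. Leave any green or purple look-alike of the block_narrow alone.

How it is judged:
By the outcome, as a careful person would: the job done as asked, in the order asked, and still so for the second after the job is handed in, with the robot touching nothing.
It also fails if it takes over 64 s, if anything falls off the work surface, if the arm or the gripper's body presses on something with over 40 N, if the wrist force passes 120 N, or if a joint passes its speed limit or range.

## Working session

There is one attempt and no reset: what is moved stays moved. The work goes in short steps, Python scripts to look and compute and a tool call to move; the robot and the scene stay as the last step left them, time stands still between calls to the robot, and variables do not carry over. Pictures are saved under pics/ and viewed, about 8 in all and at most 12, crops included, and the job is handed in when it is done.

Besides the shell and the picture viewer there is one more tool, called after "Call:" as a command line: name --argument value ..., lists and objects as JSON in quotes. arm_command: Moves the arm, as the interface text tells. Its arguments: {"type":"object","properties":{"commands":{"type":"array"}},"required":["commands"]}

```bash
ls; mkdir -p pics; python3 - <<'E'
from plant import *
import cv2, numpy as np
print(get_obs())
for n in ("scene","top"):
    s=snapshot(n); cv2.imwrite(f"pics/{n}0.png",s["frame"]); print(n,{k:v for k,v in s.items() if k!="frame"})
E
```

```text
pics
{'clock': 0.0, 'joint_pos': array([ 8.41736944e+01,  2.05912091e+01,  6.33403963e-01, -2.15403957e-02,
       -7.01352656e+01, -1.65048221e+01]), 'qvel': array([ 0.08921284,  0.07243249, -0.10801191,  0.00974921, -0.08735372,
        0.02821572]), 'tau': array([ 4.19389371e-04, -5.82715809e+01,  2.93070495e+01,  6.99703753e+00,
        6.97188894e-03, -1.59509377e-04]), 'tool_pos': array([0.2563248 , 0.62390364, 0.22561796]), 'orientation': array([   4.23197761,   89.9047512 , -108.10648596]), 'force': array([ 0.53704837, -0.04347583, -0.61436693]), 'moment': array([ 0.02488279,  0.05315395, -0.02530807]), 'opening': 0.0876566567389713}
scene {'fov_y': 44.83931671004398, 'cx': 281.57210600972223, 'cy': 201.72794321090527, 'world_to_cam': array([[-0.57480325,  0.81827405, -0.00536734,  0.266115  ],
       [-0.53212088, -0.36879357,  0.76212773,  0.21095827],
       [ 0.6216499 ,  0.44092957,  0.64740444, -1.31477918],
       [ 0.        ,  0.        ,  0.        ,  1.        ]])}
top {'fov_y': 42.04317115619895, 'cx': 272.2526550298836, 'cy': 205.3289878676959, 'world_to_cam': array([[ 0.01004085, -0.99990585,  0.00935256, -0.00180436],
       [ 0.99102097,  0.01119785,  0.13323682, -0.47307619],
       [-0.133329  ,  0.00793077,  0.9910401 , -1.12678966],
       [ 0.        ,  0.        ,  0.        ,  1.        ]])}
```

```bash
python3 -c "
import cv2,numpy as np
cv2.imwrite('pics/s0.png',cv2.resize(cv2.imread('pics/scene0.png'),(800,600),interpolation=2))
cv2.imwrite('pics/t0.png',cv2.resize(cv2.imread('pics/top0.png'),(800,600),interpolation=2))"
```

```text
(no output)
```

View pics/s0.png

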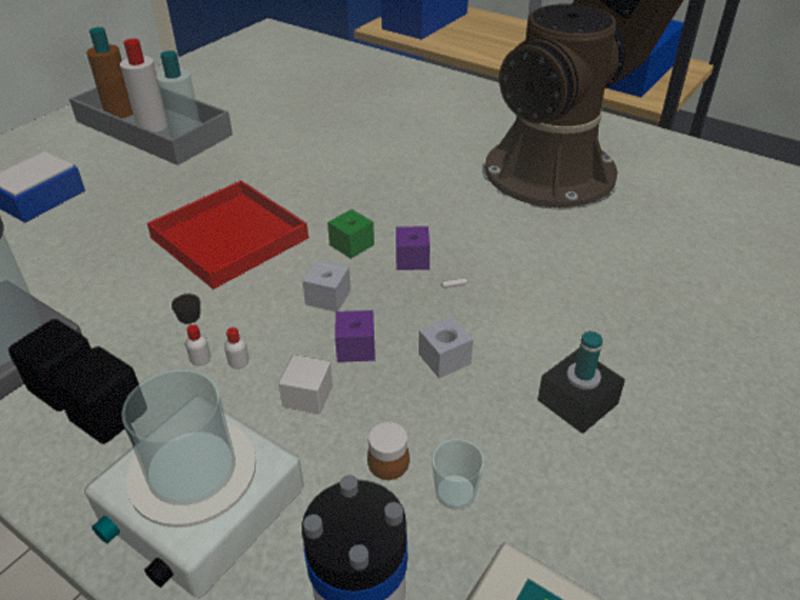

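View pics/t0.png

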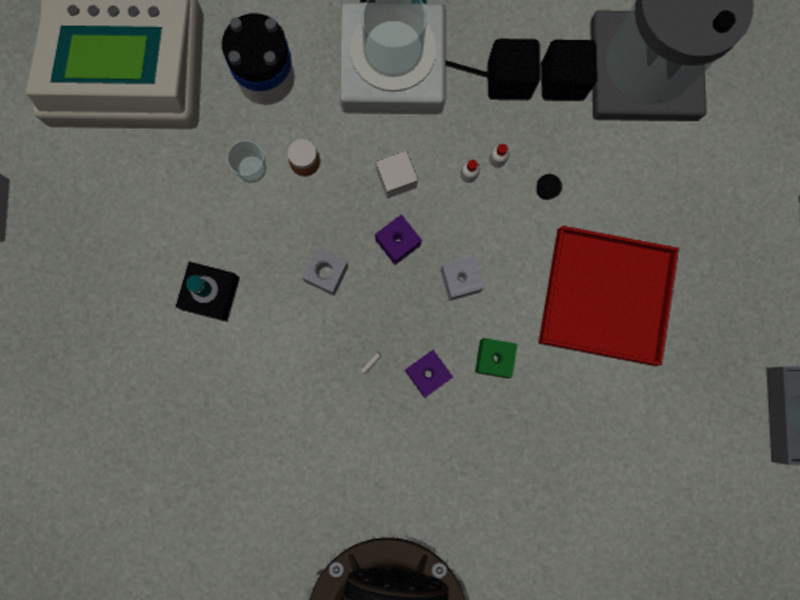

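The scene view shows the teal gauge in its stand at (590,380). Two bare grey holed blocks are at (327,285), small hole, and (445,347), large hole. The tray is at (228,232). In the top view these are the gauge at (205,290), wide block at (326,271), narrow block at (462,278) and tray at (608,295). Purple (398,239)/(428,373), green (497,357) and the white hole-less block (397,173) are look-alikes to leave alone.

```bash
cat > h.py <<'E'
import numpy as np, cv2
from plant import *
def ray(s,uv):
    H=s["frame"].shape[0]; f=H/2/np.tan(np.radians(s["fov_y"]/2)); M=s["world_to_cam"]
    d=np.array([(uv[0]-s["cx"])/f,-(uv[1]-s["cy"])/f,-1.]); R=M[:3,:3]
    return -R.T@M[:3,3], R.T@d
def onz(s,uv,z):
    o,d=ray(s,uv); return (o+d*(z-o[2])/d[2])[:2]
def proj(s,p):
    H=s["frame"].shape[0]; f=H/2/np.tan(np.radians(s["fov_y"]/2)); M=s["world_to_cam"]
    c=M[:3,:3]@np.asarray(p)+M[:3,3]; return np.array([s["cx"]+f*c[0]/-c[2], s["cy"]-f*c[1]/-c[2]])
def blobs(m,amin=60,amax=1e9):
    cs,_=cv2.findContours(m.astype(np.uint8),cv2.RETR_EXTERNAL,cv2.CHAIN_APPROX_NONE)
    return [c for c in cs if amin<cv2.contourArea(c)<amax]
E
python3 - <<'E'
from h import *
t=snapshot("top"); s=snapshot("scene")
for n,im in(("top",t),("scene",s)):
    f=cv2.GaussianBlur(im["frame"],(3,3),0).astype(int); b,g,r=f[...,0],f[...,1],f[...,2]
    for nm,m in (("red",(r>100)&(g<60)),("teal",(g-r>35)&(b-r>35)),("alu",(b-g>5)&(abs(b-r)<25)&(g>75)),("black",(f.max(2)<40))):
        for c in blobs(m,50,20000):
            (u,v),wh,a=cv2.minAreaRect(c); 
            print(n,nm,np.round([u,v,*wh,a],1),int(cv2.contourArea(c)),np.round(onz(im,(u,v),.045),3))
cv2.imwrite("pics/c1.png",np.hstack([cv2.resize(t["frame"][155:235,200:345],None,fx=5,fy=5,interpolation=2)]))
E
```

```text
top red [424.4 207.9  77.9  77.6   9.5] 5713 [ 0.469 -0.316]
top teal [135.5 198.   10.    9.   90. ] 69 [0.484 0.29 ]
top teal [73.5 38.  38.  75.  90. ] 2570 [0.834 0.44 ]
top alu [323.7 193.4  21.7  21.8  74.1] 396 [ 0.498 -0.105]
top alu [227.  188.5  21.   21.5  26.6] 391 [0.506 0.099]
top black [274. 398.  42.  80.  90.] 1827 [ 0.082 -0.004]
top black [145.  203.5  37.3  33.3  14.7] 1153 [0.472 0.27 ]
top black [384. 130.  16.  16.  90.] 207 [ 0.637 -0.234]
top black [404.5  45.8 182.8  66.4  10.7] 3092 [ 0.826 -0.282]
top black [179.2  36.1  54.1  43.3  71.6] 1740 [0.842 0.21 ]
top black [506.5  14.5  12.7  17.   45. ] 176 [ 0.902 -0.51 ]
top black [468.3  32.5  71.2  35.7  30.3] 513 [ 0.859 -0.423]
scene red [160.4 160.5  61.2  97.   61.8] 4228 [ 0.498 -0.297]
scene red [94.6 35.2 17.9  8.9 63.4] 97 [ 0.128 -0.968]
scene teal [376.5 412.5  13.   29.   90. ] 192 [0.741 0.349]
scene teal [ 74.3 369.2  14.8  12.7  45. ] 165 [ 0.929 -0.032]
scene teal [414.  237.5   9.   12.   90. ] 81 [0.407 0.254]
scene teal [118.5  44.5  17.6   9.2  81.3] 81 [ 0.134 -0.848]
scene teal [69.2 27.2 16.5  9.  76. ] 80 [ 0.132 -1.092]
scene teal [466.9  26.7   7.7  27.9  32. ] 109 [-0.611 -0.011]
scene alu [311.9 234.3  21.   28.2  63.4] 433 [0.505 0.097]
scene alu [230.9 192.4  20.4  14.6   9.5] 101 [ 0.496 -0.101]
scene black [110.8 400.3  15.6  13.4  45. ] 198 [0.931 0.048]
scene black [247.8 375.4  73.6  70.5  83.3] 3652 [0.796 0.176]
scene black [407.8 284.8  32.4  53.1  88.8] 617 [0.516 0.291]
scene black [ 52.5 262.8  96.8  54.1  36.1] 4179 [ 0.82  -0.232]
scene black [129.5 217.4  18.4  14.   28.6] 104 [ 0.663 -0.212]
scene black [375.1  56.3  63.4  52.3  44. ] 2080 [-0.238 -0.155]
scene black [499.1  46.8   6.7  98.8  15.9] 492 [-0.511  0.125]
scene black [476.4  43.9   8.5  92.2  14. ] 622 [-0.494  0.061]
scene black [424.5  30.   60.  103.   90. ] 2412 [-0.507 -0.114]
```

View pics/c1.png

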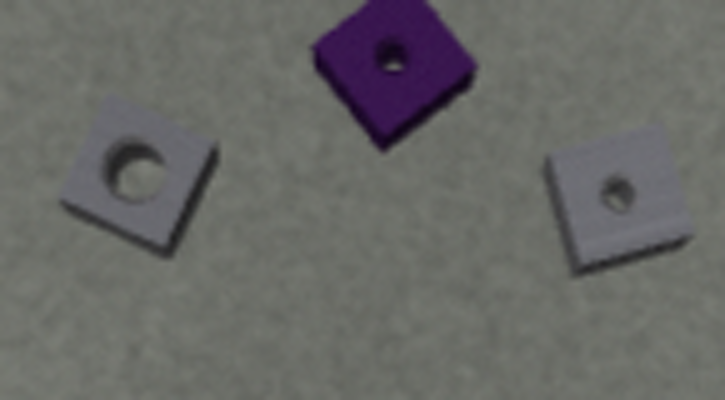

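The crop confirms the wide hole in the left block (crop 135,170) and the narrow hole in the right block (618,193), both bare aluminium. The purple block between them is not needed. Next I refine the poses.

```bash
cat >> h.py <<'E'
def alu(im):
    f=cv2.GaussianBlur(im["frame"],(3,3),0).astype(int); b,g,r=f[...,0],f[...,1],f[...,2]
    return (b-g>5)&(abs(b-r)<25)&(g>75)
def quad(im,c,z):
    w=np.array([onz(im,p[0],z) for p in c]); (x,y),wh,a=cv2.minAreaRect((w*1e4).astype(np.float32))
    return np.array([x/1e4,y/1e4,wh[0]/10,wh[1]/10,a])
E
python3 - <<'E'
from h import *
t=snapshot("top"); s=snapshot("scene")
for c in blobs(alu(t),200,2000): print("top face: x y w h(mm) ang",np.round(quad(t,c,.045),4))
f=t["frame"].astype(int)
m=(f[...,2]>90)&(f[...,1]<60)
c=max(blobs(m),key=cv2.contourArea); print("tray rim",np.round(quad(t,c,.03),4))
m=cv2.morphologyEx((f.max(2)<48).astype(np.uint8),cv2.MORPH_CLOSE,np.ones((15,15)))
for c in blobs(m,600,2000):
    q=quad(t,c,.045)
    if q[1]>.2 and q[0]<.6: print("stand",np.round(q,4))
# handle: teal, weaker threshold
for n,im in(("top",t),("scene",s)):
    f=im["frame"].astype(int); m=(f[...,1]-f[...,2]>18)&(f[...,0]-f[...,2]>18)
    for c in blobs(m,30,2000):
        x,y,w,h=cv2.boundingRect(c)
        if (n=="top" and 120<x<160 and 180<y<220) or (n=="scene" and 390<x<430 and 215<y<270): print(n,"teal",x,y,w,h, "z.111:",np.round(onz(im,(x+w/2-.5,y+h/2-.5),.111),4))
# collar: bright grey near the stand
    g=f.min(2); 
    x0,y0,x1,y1=(125,180,168,228) if n=="top" else (385,250,435,285)
    mm=np.zeros(g.shape,bool); mm[y0:y1,x0:x1]=(g[y0:y1,x0:x1]>100)
    for c in blobs(mm,15): print(n,"collar?",cv2.boundingRect(c),np.round(onz(im,cv2.minEnclosingCircle(c)[0],.051),4))
a=cv2.resize(t["frame"][170:235,110:180],None,fx=6,fy=6,interpolation=2)
b=cv2.resize(s["frame"][225:290,375:445],None,fx=6,fy=6,interpolation=2)
# through-hole check: wide hole centre ellipse
cv2.imwrite("pics/c2.png",np.hstack([a,b]))
E
```

```text
top face: x y w h(mm) ang [ 0.498  -0.1048 45.4196 46.0722 16.5883]
top face: x y w h(mm) ang [ 0.5057  0.0994 45.4132 45.3194 65.3125]
tray rim [  0.4725  -0.3265 178.3858 171.1754  79.6518]
stand [ 0.472   0.2695 78.4304 71.8097 76.2054]
top teal 130 193 12 12 z.111: [0.4729 0.2737]
top collar? (125, 199, 43, 29) [0.4514 0.2653]
top collar? (125, 180, 43, 23) [0.4977 0.2672]
scene teal 404 244 16 22 z.111: [0.5133 0.2851]
scene teal 408 232 14 12 z.111: [0.4752 0.2733]
scene collar? (397, 254, 24, 17) [0.4727 0.2717]
scene collar? (419, 250, 16, 13) [0.4431 0.2918]
scene collar? (385, 250, 11, 8) [0.4736 0.2376]
```

View pics/c2.png

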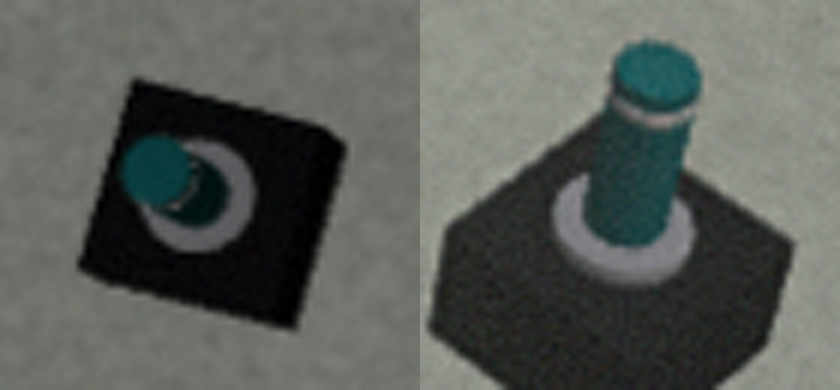

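Gauge: top-of-handle estimates are (0.473,0.274) and (0.475,0.273), and the collar is at (0.473,0.272). The two views agree and the gauge is upright. The blocks measure about 48 mm at z=45 mm, and the tray about 178 mm, so the calibration is sound.

```bash
cat >> h.py <<'E'
from scipy.spatial.transform import Rotation as Ro
def Rt(o=None): return Ro.from_euler("xyz",(o or get_obs())["orientation"],degrees=True).as_matrix()
def jaw(R): return np.degrees(np.arctan2(R[1,2],R[0,2]))
def plan(*targets,n=5):
    """print shift (tool mm) per row to go through targets (x,y,z,turn_deg_total,rows)"""
    o=get_obs(); R=Rt(o); p=o["tool_pos"].copy()
    print("t",round(o["clock"],2),"tcp",np.round(p,4),"jaw",round(jaw(R),1),"tool x",np.round(R[:,0],3),"F",np.round(o["force"],1),"open",round(o["opening"],4))
    for *x,turn,k in targets:
        st=(np.array(x)-p)/k
        for i in range(k):
            print("  ",np.round(R.T@st*1e3,1),round(turn/k,1)); p=p+st
            R=R@Ro.from_euler("x",turn/k,degrees=True).as_matrix()
E
python3 - <<'E'
from h import *
plan((.473,.273,.200,0,8),(.473,.273,.062,0,6))
E
```

```text
t 0.3 tcp [0.2565 0.6242 0.2262] jaw -112.3 tool x [-0.    -0.001 -1.   ] F [ 0.9  0.8 -0. ] open 0.0877
   [ 3.3 41.7 30.3] 0.0
   [ 3.3 41.7 30.3] 0.0
   [ 3.3 41.7 30.3] 0.0
   [ 3.3 41.7 30.3] 0.0
   [ 3.3 41.7 30.3] 0.0
   [ 3.3 41.7 30.3] 0.0
   [ 3.3 41.7 30.3] 0.0
   [ 3.3 41.7 30.3] 0.0
   [23. -0. -0.] 0.0
   [23. -0. -0.] 0.0
   [23. -0. -0.] 0.0
   [23. -0. -0.] 0.0
   [23. -0. -0.] 0.0
   [23. -0. -0.] 0.0
```

Call:
arm_command --commands '[3,42,30,0,100,3,42,30,0,100,3,42,30,0,100,3,42,30,0,100,3,42,30,0,100]'

```text
clock: 0.92
tool_pos: [0.3955, 0.4024, 0.21]
orientation: [36.6, 90.0, -75.5]
force: [1.1, 1.3, 0.5]
opening: 0.0873
```

Call:
arm_command --commands '[3,42,30,0,100,3,42,30,0,100,3,41,30,0,100,0,0,0,0,100]'

```text
clock: 1.42
tool_pos: [0.4808, 0.2649, 0.2014]
orientation: [108.6, 89.9, -3.6]
force: [0.3, 0.8, -0.3]
opening: 0.0876
```

```bash
python3 -c "
from h import *
plan((.473,.273,.140,0,2))"
```

```text
t 1.43 tcp [0.4808 0.2649 0.2014] jaw -112.2 tool x [ 0.001 -0.    -1.   ] F [ 0.3  0.8 -0.3] open 0.0876
   [30.7 -5.2 -2.3] 0.0
   [30.7 -5.2 -2.3] 0.0
```

Call:
arm_command --commands '[30,-5,-2,0,100,30,-5,-2,0,100,0,0,0,0,100,0,0,0,0,100]'

```text
clock: 1.92
tool_pos: [0.4739, 0.2741, 0.1423]
orientation: [145.0, 89.7, 32.8]
force: [0.0, -0.2, 0.1]
opening: 0.0874
```

```bash
python3 -c "
from h import *
plan((.473,.273,.062,0,4))
t=snapshot('top');s=snapshot('scene')
a=cv2.resize(t['frame'][150:250,80:200],None,fx=3.3,fy=4,interpolation=2);b=cv2.resize(s['frame'][170:270,350:470],(400,400),interpolation=2)
cv2.imwrite('pics/c3.png',np.hstack([cv2.resize(a,(400,400)),b]))"
```

```text
t 1.93 tcp [0.4739 0.2741 0.1423] jaw -112.2 tool x [ 0.004  0.002 -1.   ] F [ 0.  -0.2  0.1] open 0.0874
   [20.1 -0.2  0.4] 0.0
   [20.1 -0.2  0.4] 0.0
   [20.1 -0.2  0.4] 0.0
   [20.1 -0.2  0.4] 0.0
```

View pics/c3.png

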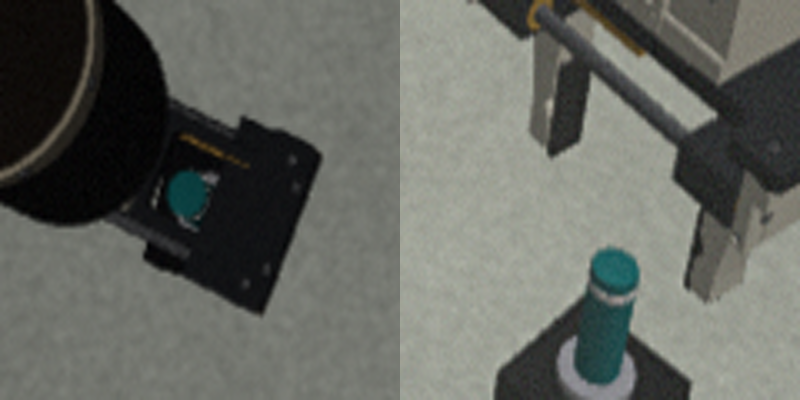

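The handle (crop 615,272) lies midway between the open fingers. Now I descend and close.

Call:
arm_command --commands '[20,0,0,0,100,20,0,0,0,100,20,0,0,0,100,18,0,0,0,100,0,0,0,0,100]'

```text
clock: 2.65
tool_pos: [0.4775, 0.2778, 0.0685]
orientation: [154.8, 89.1, 42.7]
force: [-0.4, -0.8, 1.2]
opening: 0.087
```

Call:
arm_command --commands '[0,0,0,0,0,0,0,0,0,0,0,0,0,0,0,0,0,0,0,0,0,0,0,0,0]'

```text
clock: 3.28
tool_pos: [0.479, 0.2794, 0.0721]
orientation: [155.5, 88.8, 43.3]
force: [0.5, 0.9, -0.8]
opening: 0.0431
```

```bash
python3 -c "
from h import *
plan((.473,.273,.062,0,2)); o=get_obs(); print(np.round(o['joint_pos'],2),np.round(o['qvel'],2),np.round(o['tau'],1))"
```

```text
t 3.27 tcp [0.479  0.2794 0.0721] jaw -112.1 tool x [ 0.015  0.014 -1.   ] F [ 0.5  0.9 -0.8] open 0.0431
   [ 5.  -1.6  4.2] 0.0
   [ 5.  -1.6  4.2] 0.0
[ 50.6   17.36 -26.88   0.22 -44.57  17.11] [ 0.05 -0.12  0.11 -0.01 -0.03  0.12] [  0.  -47.1  22.5   5.3   0.1   0. ]
```

Call:
arm_command --commands '[6,-2,4,0,50,6,-1,4,0,50,1,0,0,0,50]'

```text
clock: 3.65
tool_pos: [0.4727, 0.2726, 0.0578]
orientation: [155.7, 88.8, 43.5]
force: [-0.1, 0.3, -0.1]
opening: 0.0436
```

```bash
python3 -c "
from h import *
plan((.473,.273,.062,0,1)); o=get_obs(); print(np.round(o['joint_pos'],2),np.round(o['qvel'],2),np.round(o['tau'],1))"
```

```text
t 3.65 tcp [0.4727 0.2726 0.0578] jaw -112.1 tool x [ 0.015  0.014 -1.   ] F [-0.1  0.3 -0.1] open 0.0436
   [-4.2  0.2 -0.6] 0.0
[ 50.65  17.76 -28.78   0.21 -42.31  17.04] [-0.01  0.62 -0.06  0.16  1.3  -0.02] [ -0.  -46.8  21.4   5.    0.2   0. ]
```

Call:
arm_command --commands '[-3,0,0,0,0,0,0,0,0,0,0,0,0,0,0,0,0,0,0,0]'

```text
clock: 4.15
tool_pos: [0.4727, 0.2726, 0.0609]
orientation: [155.5, 88.8, 43.3]
force: [1.1, 0.5, -0.8]
opening: 0.0231
```

```bash
python3 -c "
from h import *
plan((.473,.273,.137,0,2)); o=get_obs(); print(np.round(o['joint_pos'],2),np.round(o['qvel'],2),np.round(o['tau'],1))"
```

```text
t 4.15 tcp [0.4727 0.2726 0.0609] jaw -112.1 tool x [ 0.015  0.014 -1.   ] F [ 1.1  0.5 -0.8] open 0.0231
   [-38.    0.4  -0.9] 0.0
   [-38.    0.4  -0.9] 0.0
[ 50.66  17.52 -28.6    0.22 -42.74  17.04] [-0.05  0.11  0.09  0.12  0.02  0.01] [  0.  -47.1  22.1   5.3   0.1   0. ]
```

Call:
arm_command --commands '[-38,0,0,0,0,-37,0,0,0,0,0,0,0,0,0]'

```text
clock: 4.53
tool_pos: [0.4713, 0.2713, 0.1371]
orientation: [155.0, 89.0, 42.9]
force: [-0.0, -0.0, -0.5]
opening: 0.0231
```

```bash
python3 -c "
from h import *
plan((.498,-.105,.137,0,10)); o=get_obs(); print(np.round(o['joint_pos'],2))
t=snapshot('top');s=snapshot('scene')
cv2.imwrite('pics/s4.png',cv2.resize(s['frame'][130:330,300:500],(600,600),interpolation=2))"
```

```text
t 4.53 tcp [0.4713 0.2713 0.1371] jaw -112.1 tool x [ 0.013  0.012 -1.   ] F [-0.  -0.  -0.5] open 0.0231
   [-0.4 16.7 33.8] 0.0
   [-0.4 16.7 33.8] 0.0
   [-0.4 16.7 33.8] 0.0
   [-0.4 16.7 33.8] 0.0
   [-0.4 16.7 33.8] 0.0
   [-0.4 16.7 33.8] 0.0
   [-0.4 16.7 33.8] 0.0
   [-0.4 16.7 33.8] 0.0
   [-0.4 16.7 33.8] 0.0
   [-0.4 16.7 33.8] 0.0
[ 50.68  12.11 -23.87   0.18 -52.99  17.06]
```

View pics/s4.png

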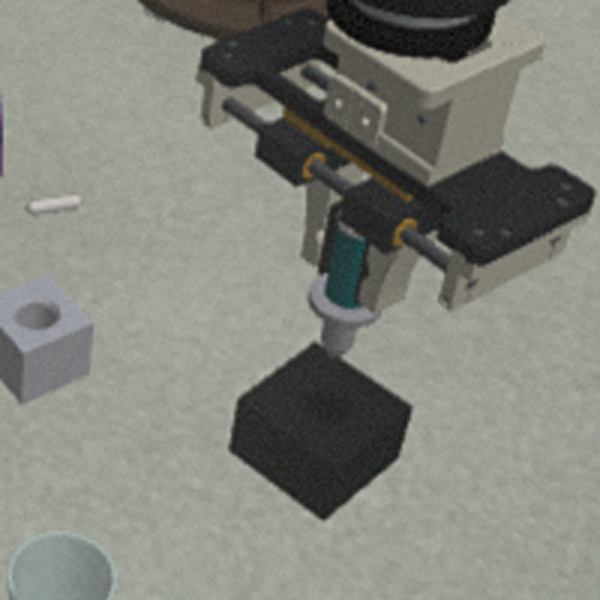

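The gauge is held and clear of the stand, with the collar at (345,300) and the nose at (335,345). Next I carry it over the narrow block.

Call:
arm_command --commands '[0,17,34,0,0,0,17,34,0,0,0,17,34,0,0,0,17,34,0,0,0,17,34,0,0]'

```text
clock: 5.25
tool_pos: [0.4812, 0.0754, 0.1263]
orientation: [-168.4, 89.8, 79.6]
force: [0.3, 0.6, -1.0]
opening: 0.0234
```

Call:
arm_command --commands '[0,17,34,0,0,0,17,34,0,0,0,17,34,0,0,0,14,28,0,0,0,0,0,0,0]'

```text
clock: 5.88
tool_pos: [0.488, -0.0772, 0.1191]
orientation: [-72.6, 89.4, 175.2]
force: [-0.4, 0.1, -1.5]
opening: 0.0235
```

```bash
python3 -c "
from h import *
plan((.498,-.105,.108,0,2)); o=get_obs(); print(np.round(o['joint_pos'],2))"
```

```text
t 5.88 tcp [ 0.488  -0.0772  0.1191] jaw -112.2 tool x [-0.011  0.001 -1.   ] F [-0.4  0.1 -1.5] open 0.0235
   [ 5.5  9.9 11. ] 0.0
   [ 5.5  9.9 11. ] 0.0
[ 13.69   9.75 -29.59  -0.26 -51.26  54.29]
```

Call:
arm_command --commands '[1,10,11,0,0,1,9,10,0,0,0,0,0,0,0]'

```text
clock: 6.25
tool_pos: [0.4974, -0.1047, 0.115]
orientation: [-70.7, 89.2, 177.1]
force: [-0.7, 0.3, -0.1]
opening: 0.0234
```

```bash
cat >> h.py <<'E'
def pair(name,p,r=35):
    out=[]
    for n in("top","scene"):
        s=snapshot(n); u,v=proj(s,p).astype(int); u=min(max(u,r),560-r); v=min(max(v,r),420-r); out.append(cv2.resize(s["frame"][v-r:v+r,u-r:u+r],(400,400),interpolation=2)); print(n,"crop origin",u-r,v-r,"scale",400/2/r)
    cv2.imwrite("pics/"+name,np.hstack(out))
E
python3 -c "
from h import *
plan((.4995,-.104,.100,0,2)); pair('c5.png',(.498,-.105,.05))"
```

```text
t 6.25 tcp [ 0.4974 -0.1047  0.115 ] jaw -112.2 tool x [-0.014  0.001 -1.   ] F [-0.7  0.3 -0.1] open 0.0234
   [ 7.5  0.9 -0.7] 0.0
   [ 7.5  0.9 -0.7] 0.0
top crop origin 289 157 scale 5.714285714285714
scene crop origin 193 155 scale 5.714285714285714
```

View pics/c5.png

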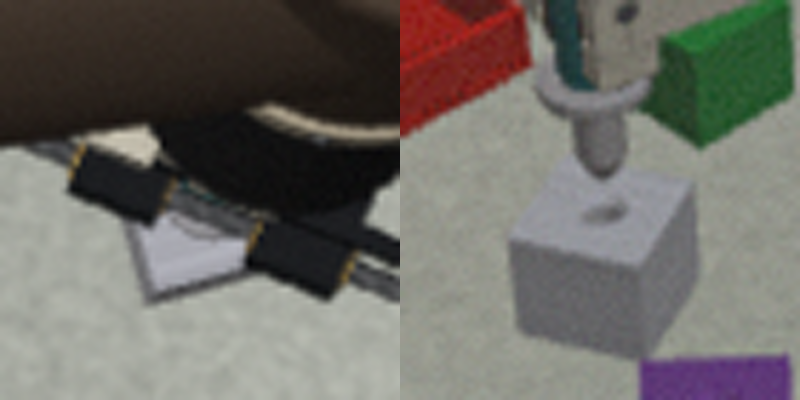

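```bash
python3 -c "
from h import *
s=snapshot('scene')
print(onz(s,(228.4,185.2),.061),onz(s,(228.8,191.9),.045))
for z in (.058,.061,.064): print(proj(s,(.496,-.105,z)))
plan((.499,-.104,.094,0,2))"
```

```text
[ 0.49552793 -0.10618565] [ 0.49690078 -0.10551944]
[228.81743783 186.70987726]
[228.70822772 185.53253041]
[228.59859813 184.35066136]
t 6.4 tcp [ 0.4973 -0.104   0.1154] jaw -112.1 tool x [-0.014  0.001 -1.   ] F [-0.8  0.2 -1.2] open 0.0235
   [10.7  1.  -0.4] 0.0
   [10.7  1.  -0.4] 0.0
```

Call:
arm_command --commands '[8,0,-1,0,0,7,0,0,0,0,3,0,0,0,0]'

```text
clock: 6.78
tool_pos: [0.4982, -0.1024, 0.0977]
orientation: [-69.2, 89.3, 178.8]
force: [-5.8, 0.7, 25.2]
opening: 0.0237
```

```bash
python3 -c "
from h import *
plan((.4988,-.1035,.093,0,2))"
```

```text
t 6.78 tcp [ 0.4982 -0.1024  0.0977] jaw -112.0 tool x [-0.011  0.    -1.   ] F [-5.8  0.7 25.2] open 0.0237
   [2.3 0.5 0.4] 0.0
   [2.3 0.5 0.4] 0.0
```

```bash
python3 -c "
from h import *
plan((.4988,-.1035,.093,0,2)); s=snapshot('scene')
print([np.round(proj(s,(.497,-.105,z)),1) for z in (.038,.044,.05)])
cv2.imwrite('pics/c6.png',cv2.resize(s['frame'][160:220,200:260],(600,600),interpolation=2))"
```

```text
t 6.78 tcp [ 0.4982 -0.1024  0.0977] jaw -112.0 tool x [-0.011  0.    -1.   ] F [-5.8  0.7 25.2] open 0.0237
   [2.3 0.5 0.4] 0.0
   [2.3 0.5 0.4] 0.0
[array([229.2, 194.7]), array([229. , 192.4]), array([228.8, 190.1])]
```

View pics/c6.png

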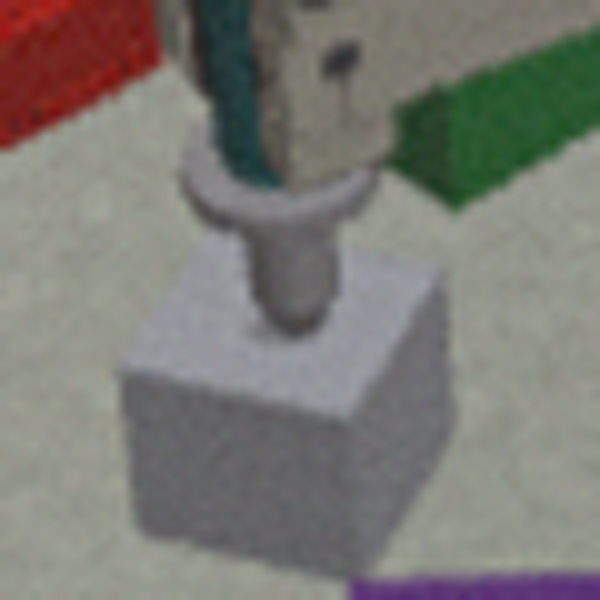

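Contact came at 25 N with the nose only about 1–2 mm down, so it sits on the rim, about 2 mm to the image right (298 against hole centre 288 in the crop). I back off and shift about 2 mm.

Call:
arm_command --commands '[-6,0,0,0,0,0,0,0,0,0]'

```text
clock: 7.08
tool_pos: [0.4982, -0.1022, 0.1039]
orientation: [-68.9, 89.3, 179.1]
force: [0.2, -0.2, -0.7]
opening: 0.0234
```

```bash
python3 -c "
from h import *
plan((.4995,-.1043,.100,0,2)); s=snapshot('scene')
from h import *
np.save('a.npy',s['frame'])
for c in blobs(alu(s),60,2000): print(cv2.boundingRect(c))
cv2.imwrite('pics/c7.png',cv2.resize(s['frame'][160:220,200:260],(600,600),interpolation=2))"
```

```text
t 7.08 tcp [ 0.4982 -0.1022  0.1039] jaw -112.0 tool x [-0.012  0.    -1.   ] F [ 0.2 -0.2 -0.7] open 0.0234
   [2.  1.  0.7] 0.0
   [2.  1.  0.7] 0.0
(295, 223, 35, 25)
(214, 186, 29, 15)
```

View pics/c7.png

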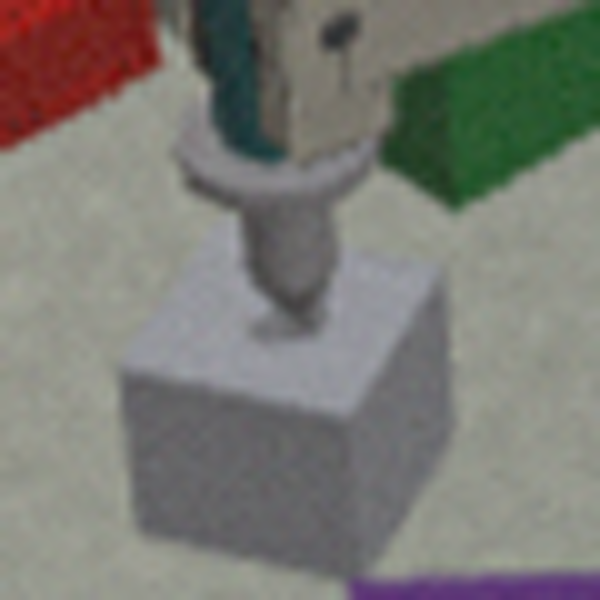

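Call:
arm_command --commands '[2,1,2,0,0,2,0,0,0,0]'

```text
clock: 7.38
tool_pos: [0.4978, -0.1045, 0.099]
orientation: [-69.6, 89.3, 178.4]
force: [-0.9, 0.1, -1.8]
opening: 0.0236
```

Call:
arm_command --commands '[2,0,0,0,0]'

```text
clock: 7.5
tool_pos: [0.4978, -0.1047, 0.0968]
orientation: [-68.3, 89.3, 179.7]
force: [-0.7, -1.1, 2.2]
opening: 0.0234
```

```bash
python3 -c "
from h import *
plan((.4983,-.1038,.096,0,1))"
```

```text
t 7.5 tcp [ 0.4978 -0.1047  0.0968] jaw -112.0 tool x [-0.013  0.    -1.   ] F [-0.7 -1.1  2.2] open 0.0234
   [ 0.8  0.1 -1. ] 0.0
```

Call:
arm_command --commands '[2,0,0,0,0]'

```text
clock: 7.62
tool_pos: [0.4981, -0.1052, 0.0951]
orientation: [-64.2, 89.3, -176.1]
force: [-1.5, -3.3, 6.9]
opening: 0.0235
```

```bash
python3 -c "
from h import *
plan((.4983,-.1038,.094,0,1))"
```

```text
t 7.62 tcp [ 0.4981 -0.1052  0.0951] jaw -111.9 tool x [-0.012 -0.001 -1.   ] F [-1.5 -3.3  6.9] open 0.0235
   [ 1.1 -0.3 -1.4] 0.0
```

Call:
arm_command --commands '[2,0,1.5,0,0]'

```text
clock: 7.75
tool_pos: [0.498, -0.1067, 0.0935]
orientation: [-62.9, 89.3, -174.8]
force: [-2.2, 2.3, 12.0]
opening: 0.0234
```

Call:
arm_command --commands '[2,0,0.5,0,0]'

```text
clock: 7.88
tool_pos: [0.4987, -0.107, 0.093]
orientation: [-61.6, 89.4, -173.5]
force: [-7.0, 4.2, 23.7]
opening: 0.0236
```

```bash
python3 -c "
from h import *
plan((.4983,-.1038,.094,0,1))"
```

```text
t 7.88 tcp [ 0.4987 -0.107   0.093 ] jaw -111.9 tool x [-0.01  -0.001 -1.   ] F [-7.   4.2 23.7] open 0.0236
   [-1.  -1.5 -2.9] 0.0
```

The nose is now about 6 mm down in the narrow hole, at 24 N. TCP z is 0.093, against 0.098 on the rim, and it resists sideways, so it does not fit. Next I withdraw and go to the wide block.

Call:
arm_command --commands '[-20,0,0,0,0,-20,0,0,0,0,0,0,0,0,0]'

```text
clock: 8.25
tool_pos: [0.4985, -0.1064, 0.1331]
orientation: [-69.5, 89.4, 178.6]
force: [1.2, -0.0, -1.7]
opening: 0.0234
```

```bash
python3 -c "
from h import *
plan((.506,.098,.135,0,6))
t=snapshot('top');s=snapshot('scene')
for n,im in (('t',t),('s',s)):
  for c in blobs(alu(im),60,2000): print(n,cv2.boundingRect(c),np.round(quad(im,c,.045),4))"
```

```text
t 8.25 tcp [ 0.4985 -0.1064  0.1331] jaw -111.9 tool x [-0.01  0.   -1.  ] F [ 1.2 -0.  -1.7] open 0.0234
   [ -0.3 -11.6 -32.1] 0.0
   [ -0.3 -11.6 -32.1] 0.0
   [ -0.3 -11.6 -32.1] 0.0
   [ -0.3 -11.6 -32.1] 0.0
   [ -0.3 -11.6 -32.1] 0.0
   [ -0.3 -11.6 -32.1] 0.0
t (283, 244, 35, 35) [ 0.3559 -0.055  53.2646 54.7147 36.1455]
t (313, 194, 22, 14) [ 0.487  -0.1032 28.7077 40.7531 14.7449]
s (295, 223, 35, 24) [ 0.506   0.097  48.3564 48.1627 64.905 ]
s (223, 185, 20, 16) [ 0.4961 -0.1028 44.4781 39.6057 18.7915]
```

Call:
arm_command --commands '[-2,-12,-32,0,0,-2,-12,-32,0,0,-2,-12,-32,0,0,-2,-12,-32,0,0,-2,-12,-32,0,0]'

```text
clock: 8.98
tool_pos: [0.4982, 0.0667, 0.1351]
orientation: [-63.6, 88.7, -175.9]
force: [0.8, 0.5, -1.5]
opening: 0.0235
```

Call:
arm_command --commands '[-1,-12,-30,0,0,0,0,0,0,0]'

```text
clock: 9.22
tool_pos: [0.4974, 0.1016, 0.1337]
orientation: [-61.7, 88.5, -173.9]
force: [0.7, -1.2, -2.0]
opening: 0.0234
```

```bash
python3 -c "
from h import *
plan((.506,.098,.115,0,2))"
```

```text
t 9.22 tcp [0.4974 0.1016 0.1337] jaw -112.1 tool x [-0.026 -0.003 -1.   ] F [ 0.7 -1.2 -2. ] open 0.0234
   [ 9.2  4.9 -0.1] 0.0
   [ 9.2  4.9 -0.1] 0.0
```

Call:
arm_command --commands '[10,6,0,0,0,10,5,0,0,0,0,0,0,0,0]'

```text
clock: 9.6
tool_pos: [0.5063, 0.0953, 0.1097]
orientation: [-59.2, 88.3, -171.4]
force: [-0.2, -0.4, -2.1]
opening: 0.0236
```

```bash
python3 -c "
from h import *
plan((.507,.098,.095,0,2)); pair('c8.png',(.506,.099,.05),30)
s=snapshot('scene')
o=get_obs();p=o['tool_pos'];print(proj(s,(.506,.099,.045)), proj(s,(.506,.099,p[2]-.054)))"
```

```text
t 9.6 tcp [0.5063 0.0953 0.1097] jaw -112.2 tool x [-0.029 -0.004 -1.   ] F [-0.2 -0.4 -2.1] open 0.0236
   [ 7.3  0.  -1.5] 0.0
   [ 7.3  0.  -1.5] 0.0
top crop origin 196 158 scale 6.666666666666667
scene crop origin 282 202 scale 6.666666666666667
[312.32399624 234.93722678] [312.55039274 230.10764464]
```

View pics/c8.png

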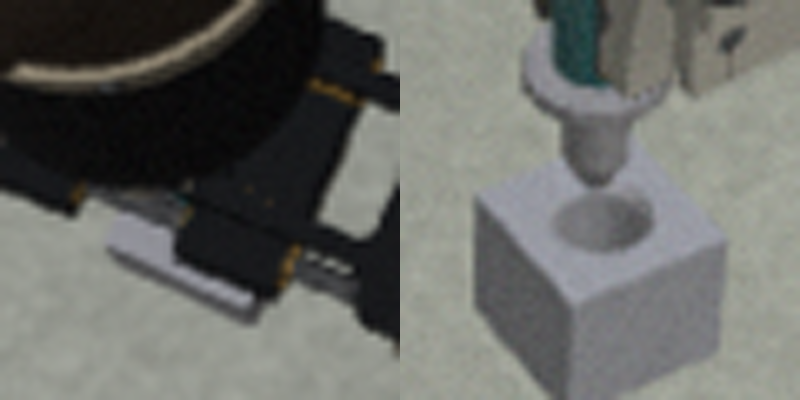

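Scene crop: nose tip at (596,182), hole centre at (605,220). The nose needs about +4 mm in y and +1 mm in x, which is −4 mm along tool z.

Call:
arm_command --commands '[3,0,-3,0,0,4,0,-1,0,0,4,0,0,0,0]'

```text
clock: 10.12
tool_pos: [0.5087, 0.1001, 0.1005]
orientation: [-62.7, 88.5, -174.9]
force: [0.1, -0.7, -1.1]
opening: 0.0239
```

```bash
python3 -c "
from h import *
plan((.5075,.099,.095,0,2))"
```

```text
t 10.12 tcp [0.5087 0.1001 0.1005] jaw -112.2 tool x [-0.025 -0.002 -1.   ] F [ 0.1 -0.7 -1.1] open 0.0239
   [ 2.7 -0.3  0.7] 0.0
   [ 2.7 -0.3  0.7] 0.0
```

Call:
arm_command --commands '[3,0,1,0,0,3,0,0,0,0,3,0,0,0,0]'

```text
clock: 10.5
tool_pos: [0.5078, 0.0991, 0.0907]
orientation: [-62.5, 88.5, -174.7]
force: [0.6, -0.2, -1.6]
opening: 0.0237
```

```bash
python3 -c "
from h import *
plan((.5075,.099,.080,0,3))"
```

```text
t 10.5 tcp [0.5078 0.0991 0.0907] jaw -112.2 tool x [-0.026 -0.002 -1.   ] F [ 0.6 -0.2 -1.6] open 0.0237
   [ 3.6 -0.   0. ] 0.0
   [ 3.6 -0.   0. ] 0.0
   [ 3.6 -0.   0. ] 0.0
```

No force, and the nose is 8 mm in. I continue down.

Call:
arm_command --commands '[3,0,0,0,0,3,0,0,0,0,3,0,0,0,0]'

```text
clock: 10.88
tool_pos: [0.5076, 0.0991, 0.0811]
orientation: [-62.5, 88.5, -174.7]
force: [-0.0, -0.9, -1.9]
opening: 0.0236
```

```bash
python3 -c "
from h import *
plan((.5075,.099,.065,0,4))"
```

```text
t 10.88 tcp [0.5076 0.0991 0.0811] jaw -112.2 tool x [-0.026 -0.002 -1.   ] F [-0.  -0.9 -1.9] open 0.0236
   [ 4.   0.1 -0. ] 0.0
   [ 4.   0.1 -0. ] 0.0
   [ 4.   0.1 -0. ] 0.0
   [ 4.   0.1 -0. ] 0.0
```

Call:
arm_command --commands '[4,0,0,0,0,4,0,0,0,0,4,0,0,0,0]'

```text
clock: 11.25
tool_pos: [0.5074, 0.0991, 0.0683]
orientation: [-62.6, 88.5, -174.8]
force: [0.1, 0.4, -1.6]
opening: 0.0237
```

Call:
arm_command --commands '[3,0,0,0,0]'

```text
clock: 11.38
tool_pos: [0.5072, 0.0991, 0.065]
orientation: [-62.5, 88.5, -174.7]
force: [-0.4, -0.5, -0.8]
opening: 0.0234
```

```bash
python3 -c "
from h import *
plan((.5075,.099,.060,0,4))"
```

```text
t 11.38 tcp [0.5072 0.0991 0.065 ] jaw -112.2 tool x [-0.026 -0.002 -1.   ] F [-0.4 -0.5 -0.8] open 0.0234
   [ 1.2  0.1 -0. ] 0.0
   [ 1.2  0.1 -0. ] 0.0
   [ 1.2  0.1 -0. ] 0.0
   [ 1.2  0.1 -0. ] 0.0
```

Call:
arm_command --commands '[2,0,0,0,0]'

```text
clock: 11.5
tool_pos: [0.5071, 0.099, 0.0627]
orientation: [-62.3, 88.5, -174.4]
force: [-0.8, -0.2, -2.4]
opening: 0.0237
```

Call:
arm_command --commands '[1,0,0,0,0]'

```text
clock: 11.62
tool_pos: [0.5071, 0.099, 0.0616]
orientation: [-62.0, 88.5, -174.2]
force: [1.4, 0.3, -1.1]
opening: 0.0237
```

Call:
arm_command --commands '[1,0,0,0,0]'

```text
clock: 11.75
tool_pos: [0.5073, 0.099, 0.061]
orientation: [-61.7, 88.5, -173.9]
force: [-2.2, 0.5, 9.1]
opening: 0.0233
```

The collar touches at 9 N with TCP z 0.061, exactly the home height. I release and rise.

Call:
arm_command --commands '[0,0,0,0,60,0,0,0,0,60,0,0,0,0,60]'

```text
clock: 12.12
tool_pos: [0.5078, 0.0992, 0.0615]
orientation: [-62.8, 88.6, -175.0]
force: [1.3, 0.8, -0.2]
opening: 0.048
```

Call:
arm_command --commands '[-15,0,0,0,80,-30,0,0,0,80,-40,0,0,0,80,-20,0,0,0,80]'

```text
clock: 12.62
tool_pos: [0.5099, 0.0989, 0.1712]
orientation: [-59.6, 88.5, -171.7]
force: [0.5, -0.6, -0.7]
opening: 0.0701
```

```bash
python3 -c "
from h import *
plan((.498,-.105,.16,0,6)); pair('c9.png',(.506,.099,.07),35)
s=snapshot('scene');t=snapshot('top')
for c in blobs(alu(s),60,2000)+[]: print(cv2.boundingRect(c),np.round(quad(s,c,.045),4))
for c in blobs(alu(t),60,2000)+[]: print(cv2.boundingRect(c),np.round(quad(t,c,.045),4))
print(np.round(get_obs()['joint_pos'],1))"
```

```text
t 12.62 tcp [0.5099 0.0989 0.1712] jaw -112.1 tool x [-0.026 -0.004 -1.   ] F [ 0.5 -0.6 -0.7] open 0.0701
   [ 2.  11.  32.2] 0.0
   [ 2.  11.  32.2] 0.0
   [ 2.  11.  32.2] 0.0
   [ 2.  11.  32.2] 0.0
   [ 2.  11.  32.2] 0.0
   [ 2.  11.  32.2] 0.0
top crop origin 191 151 scale 5.714285714285714
scene crop origin 277 189 scale 5.714285714285714
(295, 228, 35, 20) [ 0.5057  0.0976 47.9513 48.1848 63.5482]
(214, 183, 29, 18) [ 0.4977 -0.1075 46.3033 46.8422 16.4862]
(283, 244, 35, 35) [ 0.356  -0.055  53.0449 54.7147 36.1455]
(213, 186, 22, 18) [ 0.4916  0.1057 47.4066 17.7926 60.7843]
(310, 181, 28, 26) [ 0.4975 -0.1039 47.4553 48.0223 15.5468]
[ 32.2   9.6 -22.1  -0.8 -59.8  36. ]
```

View pics/c9.png

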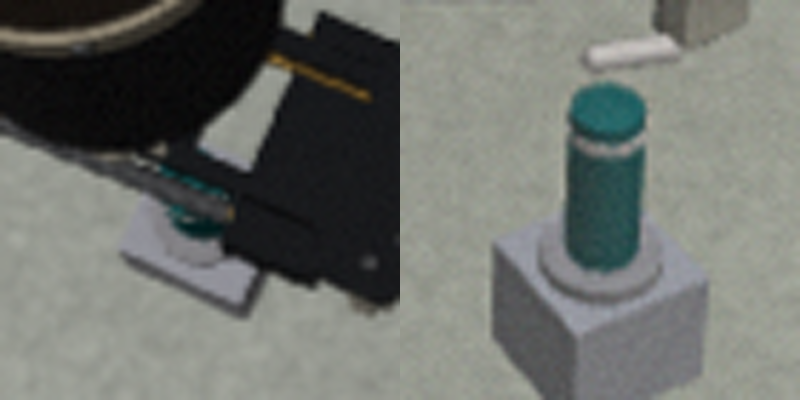

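The gauge stands upright and fully home in the wide block, with the collar flat on the block's top (crop 600,265). Next is the narrow block, at (0.4975,−0.1045) with yaw about 16°.

```bash
python3 -c "
from h import *
plan((.4975,-.1045,.16,-38,6))"
```

```text
t 12.82 tcp [0.509  0.0987 0.1686] jaw -112.2 tool x [-0.028 -0.004 -1.   ] F [ 0.2 -0.7 -1.4] open 0.0702
   [ 1.6 11.  32.1] -6.3
   [ 1.6  7.4 33.1] -6.3
   [ 1.6  3.7 33.7] -6.3
   [ 1.6  0.  33.9] -6.3
   [ 1.6 -3.7 33.7] -6.3
   [ 1.6 -7.4 33.1] -6.3
```

Call:
arm_command --commands '[0,11,32,-6.3,100,0,7,33,-6.3,100,0,4,34,-6.3,100,0,0,34,-6.3,100,0,-4,34,-6.3,100]'

```text
clock: 13.45
tool_pos: [0.497, -0.0746, 0.1658]
orientation: [-90.6, 87.9, -170.1]
force: [0.5, -0.7, -0.1]
opening: 0.0876
```

Call:
arm_command --commands '[0,-7,33,-6.3,100,0,0,0,0,100]'

```text
clock: 13.7
tool_pos: [0.4942, -0.1111, 0.1641]
orientation: [-97.7, 87.7, -170.7]
force: [-0.1, 0.5, 0.0]
opening: 0.0874
```

```bash
python3 -c "
from h import *
plan((.4975,-.1045,.10,-6,2))"
```

```text
t 13.7 tcp [ 0.4942 -0.1111  0.1641] jaw -73.1 tool x [-0.04  -0.007 -0.999] F [-0.1  0.5  0. ] open 0.0874
   [32.   3.9 -2.5] -3.0
   [32.   4.  -2.3] -3.0
```

Call:
arm_command --commands '[32,4,-3,0,100,32,4,-2,0,100,20,1,0,0,100,0,0,0,0,100]'

```text
clock: 14.2
tool_pos: [0.4965, -0.1034, 0.0759]
orientation: [-97.8, 87.5, -171.1]
force: [-0.3, 0.5, 0.6]
opening: 0.0879
```

```bash
python3 -c "
from h import *
plan((.4975,-.1045,.015,0,3))"
```

```text
t 14.2 tcp [ 0.4965 -0.1034  0.0759] jaw -73.3 tool x [-0.044 -0.007 -0.999] F [-0.3  0.5  0.6] open 0.0879
   [20.3  1.1  0.6] 0.0
   [20.3  1.1  0.6] 0.0
   [20.3  1.1  0.6] 0.0
```

Call:
arm_command --commands '[20,1,1,0,100,20,1,0,0,100,19,1,0,0,100,0,0,0,0,100]'

```text
clock: 14.7
tool_pos: [0.4991, -0.1025, 0.0182]
orientation: [-96.8, 87.6, -170.1]
force: [0.1, -0.2, -0.1]
opening: 0.0875
```

```bash
python3 -c "
from h import *
plan((.4975,-.1045,.015,0,1))"
```

```text
t 14.7 tcp [ 0.4991 -0.1025  0.0182] jaw -73.3 tool x [-0.041 -0.007 -0.999] F [ 0.1 -0.2 -0.1] open 0.0875
   [ 3.2 -2.   1.4] 0.0
```

Call:
arm_command --commands '[3,-2,1,0,50,0,0,0,0,40,0,0,0,0,30,0,0,0,0,20,0,0,0,0,20]'

```text
clock: 15.32
tool_pos: [0.4993, -0.1038, 0.0182]
orientation: [-96.1, 87.9, -169.4]
force: [-0.3, -0.6, -3.1]
opening: 0.0498
```

```bash
python3 -c "
from h import *
plan((.4975,-.1045,.09,0,3)); t=snapshot('top')"
```

```text
t 15.32 tcp [ 0.4993 -0.1038  0.0182] jaw -73.3 tool x [-0.036 -0.007 -0.999] F [-0.3 -0.6 -3.1] open 0.0498
   [-23.9  -1.5  -0. ] 0.0
   [-23.9  -1.5  -0. ] 0.0
   [-23.9  -1.5  -0. ] 0.0
```

Call:
arm_command --commands '[-24,-1,0,0,10,-28,-1,0,0,10,-28,-1,0,0,10,0,0,0,0,10]'

```text
clock: 15.88
tool_pos: [0.4969, -0.104, 0.0982]
orientation: [-97.9, 87.6, -171.3]
force: [0.0, 0.5, -4.1]
opening: 0.0499
```

```bash
python3 -c "
from h import *
plan((.4725,-.325,.10,0,6))"
```

```text
t 15.88 tcp [ 0.4969 -0.104   0.0982] jaw -73.4 tool x [-0.042 -0.006 -0.999] F [ 0.   0.5 -4.1] open 0.0499
   [  0.1 -14.4  34.1] 0.0
   [  0.1 -14.4  34.1] 0.0
   [  0.1 -14.4  34.1] 0.0
   [  0.1 -14.4  34.1] 0.0
   [  0.1 -14.4  34.1] 0.0
   [  0.1 -14.4  34.1] 0.0
```

Call:
arm_command --commands '[-2,-14,34,0,10,-2,-14,34,0,10,-2,-14,34,0,10,-2,-14,34,0,10,-2,-14,34,0,10]'

```text
clock: 16.5
tool_pos: [0.4747, -0.2884, 0.1028]
orientation: [-103.8, 87.1, -177.0]
force: [1.0, -0.0, -3.1]
opening: 0.0498
```

Call:
arm_command --commands '[-1,-14,34,0,10,0,0,0,0,10]'

```text
clock: 16.75
tool_pos: [0.4686, -0.3272, 0.1001]
orientation: [-106.4, 86.8, -179.7]
force: [-0.3, 0.2, -3.5]
opening: 0.0496
```

```bash
python3 -c "
from h import *
plan((.4725,-.325,.05,0,3))"
```

```text
t 16.75 tcp [ 0.4686 -0.3272  0.1001] jaw -73.4 tool x [-0.056 -0.    -0.998] F [-0.3  0.2 -3.5] open 0.0496
   [16.6  2.4 -0.1] 0.0
   [16.6  2.4 -0.1] 0.0
   [16.6  2.4 -0.1] 0.0
```

Call:
arm_command --commands '[20,3,0,0,10,20,2,0,0,10,15,2,0,0,10,10,1,0,0,10]'

```text
clock: 17.25
tool_pos: [0.4702, -0.323, 0.0286]
orientation: [-109.0, 86.5, 177.5]
force: [-0.0, 1.3, -2.9]
opening: 0.0495
```

```bash
python3 -c "
from h import *
plan((.4725,-.325,.0235,0,3))"
```

```text
t 17.25 tcp [ 0.4702 -0.323   0.0286] jaw -73.5 tool x [-0.06   0.003 -0.998] F [-0.   1.3 -2.9] open 0.0495
   [1.7 0.6 0.9] 0.0
   [1.7 0.6 0.9] 0.0
   [1.7 0.6 0.9] 0.0
```

Call:
arm_command --commands '[2,0,0,0,10,1,0,0,0,10]'

```text
clock: 17.5
tool_pos: [0.4698, -0.3225, 0.0248]
orientation: [-109.3, 86.5, 177.3]
force: [0.1, -0.1, -3.6]
opening: 0.0503
```

Call:
arm_command --commands '[1,0,0,0,10]'

```text
clock: 17.62
tool_pos: [0.4701, -0.3226, 0.0242]
orientation: [-109.0, 86.5, 177.5]
force: [0.1, -0.0, -3.8]
opening: 0.0496
```

Call:
arm_command --commands '[1,0,0,0,10]'

```text
clock: 17.75
tool_pos: [0.4704, -0.3227, 0.0238]
orientation: [-108.8, 86.6, 177.8]
force: [-2.0, 0.7, 0.5]
opening: 0.0498
```

Call:
arm_command --commands '[1,0,0,0,10]'

```text
clock: 17.88
tool_pos: [0.4703, -0.3228, 0.0236]
orientation: [-108.6, 86.6, 177.9]
force: [-4.0, 3.6, 8.8]
opening: 0.0493
```

Call:
arm_command --commands '[0,0,0,0,68,0,0,0,0,75,0,0,0,0,80]'

```text
clock: 18.25
tool_pos: [0.4717, -0.3234, 0.0249]
orientation: [-107.3, 86.8, 179.3]
force: [1.0, 0.0, 0.5]
opening: 0.0687
```

Call:
arm_command --commands '[-15,-1,0,0,80,-30,-2,0,0,80,-40,-2,0,0,80,-40,-2,0,0,80,0,0,0,0,80]'

```text
clock: 18.88
tool_pos: [0.4727, -0.3263, 0.1582]
orientation: [-105.6, 86.9, -179.0]
force: [-0.3, 0.5, 0.4]
opening: 0.0702
```

```bash
python3 -c "
from h import *
plan((.4725,-.325,.2,0,3))"
```

```text
t 18.88 tcp [ 0.4727 -0.3263  0.1582] jaw -73.4 tool x [-0.055 -0.001 -0.999] F [-0.3  0.5  0.4] open 0.0702
   [-13.9  -0.7  -0.6] 0.0
   [-13.9  -0.7  -0.6] 0.0
   [-13.9  -0.7  -0.6] 0.0
```

Raise further for a clear final look. The last picture is scene and top side by side.

Call:
arm_command --commands '[-40,-2,0,0,80,-40,-2,0,0,80,-40,-2,0,0,80,0,0,0,0,80,0,0,0,0,80]'

```text
clock: 19.5
tool_pos: [0.4718, -0.3273, 0.2827]
orientation: [-106.6, 86.8, 180.0]
force: [-0.1, 1.0, -1.1]
opening: 0.0698
```

```bash
python3 -c "
from h import *
s=snapshot('scene');t=snapshot('top')
a=cv2.resize(s['frame'][110:290,90:360],(800,533),interpolation=2)
cv2.imwrite('pics/f.png',a)
for c in blobs(alu(s),60,2000): print(cv2.boundingRect(c),np.round(quad(s,c,.045),4),np.round(quad(s,c,.05),4))
for c in blobs(alu(t),60,2000): print(cv2.boundingRect(c),np.round(quad(t,c,.05),4))
print(get_obs()['tool_pos'],get_obs()['clock'])"
```

```text
(295, 228, 35, 19) [ 0.5061  0.0971 48.7266 46.781  67.0231] [ 0.5106  0.0997 48.35   46.4194 67.023 ]
(213, 180, 29, 24) [ 0.504   0.0985 47.0161 47.0088 64.9969]
[ 0.4718493  -0.32752086  0.28263727] 19.6
```

View pics/f.png

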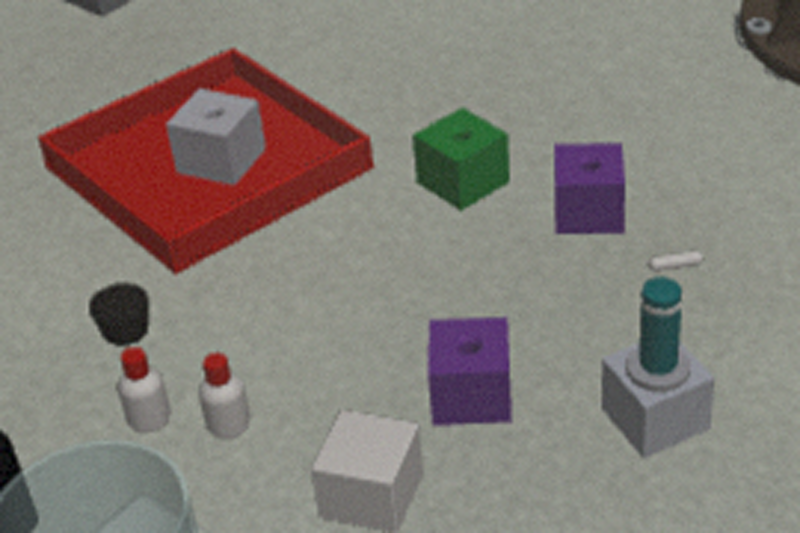

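The narrow block lies flat in the tray with its hole up (215,135). The gauge stands home in the upright wide block (658,365), and the look-alikes are untouched. Handing in.

```bash
python3 -c "
from plant import *
print(close_job())"
```

```text
the job is handed in; nothing more can be done
None
```

The job is done and handed in at about 20 s of the 64 s allowed.

- **Narrow block:** The first press landed on the edge of the hole, at about 25 N with the nose only 1–2 mm down. I backed off, re-centred and pressed again. This time the nose went in about 6 mm by TCP height and stopped, also at about 24 N.
- **Wide block:** The gauge went in with no resistance until the collar touched the top at 9 N, at the same TCP height (61 mm) as in its stand. I let it go there.
- **Reject tray:** I set the narrow block down with about 9–12 N of contact and released it.

In the last picture the narrow block lies flat in the tray with its hole up. The gauge stands upright and home in the wide block, which is within about 2 mm of where it started. The green, purple and white blocks look untouched, and the gripper is about 0.25 m above the tray, touching nothing.

Two things were less than clean. The tool drifted to about 3° of tilt over the moves, so the gauge went in slightly tilted, though both parts ended up flat after release. The block in the tray was judged flat by eye and from the release height, because the arm hid it in the top view.

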